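# Scoop feeder balls from a hooded canister into a funnel magazine

### The arm

A 6-joint arm with a two-finger parallel gripper is mounted at the origin on the work surface. World frame = base frame: x ahead of the robot, y to its left, z up, the work surface at z = 0. Lengths are in mm, angles in degrees, forces in N, time in s.
With the tool pointing down it reaches from about 300 to 850 mm from the base axis. Payload 4.2 kg.
Tool frame: the origin (TCP) lies midway between the tips of the shut fingers; the grasp point (between the pads) lies 19 mm behind it; z points along the fingers, y is the line along which they close (so a half turn about z gives the same grasp; the last joint's range is limited). The gripper opens to 91 mm and grips with 3 to 60 N. Pads are 32 mm wide; open, the fingers measure 118 mm over their backs; the gripper's body (76 mm by 178 mm) begins 60 mm behind the grasp point.
Start: joints at [-71.906, 18.312, 89.639, -0, 72.044, -1.146], TCP at [189.48, -542.9, 213.976] pointing down, gripper open.
Joint ranges: [-177.97, 177.97], [-48.28, 115.42], [12.27, 149.76], [-77.06, 257.06], [2.81, 150.46], [-146.56, 146.56]. Speed limits (degrees/s): [147.25, 147.25, 180, 180, 180, 180].

### API

Orientations are given as [roll, pitch, yaw] about the fixed x, y, z axes, in that order (R = Rz(yaw) Ry(pitch) Rx(roll)).
In Python, from workcell import env gives the robot as it stands.
- The arm moves only by the shell command python3 -m jog 'ROWS' [FORCE]. ROWS is a JSON object of lists of equal length, an entry for each row: "jaw": the finger opening in mm, from 0 to 91.2; "slide": the shift along the tool's x, y, z in units of 30 mm (1.0 is 30 mm), a list of three; "spin": the turn about the tool's z in units of 8 degrees (1.0 is 8 degrees). In form: {"jaw": [jaw, ...], "slide": [[dx, dy, dz], ...], "spin": [spin, ...]}. A call has 1 to 10 rows; each row shifts and turns the commanded pose from where the row before left it, along the tool's axes as they then stand; what a row does not reach is not made up. A row lasts 1/10 s, in which the tool goes at most 50 mm and 8.59 degrees, less where a joint would pass 70% of its speed; a pose out of reach is approached as far as the arm can. A call is refused whole if a number of a shift passes 1 or a number of a turn 1, either way. A call with a gripper value outside its range is refused whole. The fingers move at their own pace and stop on an object; FORCE is the grip in N (left out, the last holds). Time passes only in rows, so rows that do not move let the fingers close. It gives the time, the measured TCP pose, the force, the opening and the grip force at its end, in the units of the state.
- env.state(): the state, without advancing time (a new reading comes with each control period).
- env.grab_frame(name): name is "scene" or "top" or "wrist"; returns the picture (384x512x3 uint8, red, green, blue); there is no depth.
- env.camera_model(name): a dict with "fx", "fy", "cx", "cy" (pixels), "camera_from_world" (4x4, takes a point from world to camera coordinates). Camera axes: x right, y up, looking along -z (the intrinsics and any distortion apply to the point x, -y, -z); pixel columns grow to the right and rows downward; lengths in mm; the calibration is good to about 2 mm. A picture is of the moment at which its call begins: read the wrist's pose just before it. camera_model takes no time and is no camera call; for the wrist camera it gives the pose at the moment of the call.
- env.job_done(): hands the job in; it is judged then, once.
The state is a dict: "time_s": time; "qpos": joint angles; "qvel": joint speeds; "effort": joint torques, N m; "ee_pos": TCP position; "ee_rot": TCP orientation; "force": force on the tool from outside, world axes, zero at the start; "torque": the same for the moment, N m; "gripper_width": finger opening in mm; "gripper_force": force on a finger pad.
Only numpy, scipy, OpenCV 4.12 (cv2) and the standard library are available. Lean on these libraries where they do the work, as an engineer would, in place of code of your own. Each camera call takes 0.05 s, during which the arm holds its last target. There are 200 camera calls.

### The job

Use the scoop to dig blue balls out of the hooded canister and tip at least three of them through the yellow funnel into the magazine tube; more than one scoopful is allowed. Then stand the scoop back upright in the middle of its black pad and let go. Never touch the balls with the gripper, spill none (every ball ends in the tube or in the canister), do not ram the canister, and leave the bottle, reel, tray, screwdriver and cup where they are.

Things in the scene. Friction and masses are not known exactly. Their poses are not given: they have to be found in the camera images.
- scoop: Rigid scoop, 160 to 260 g: steel bowl 70 mm long (x), 58 wide, floor 2.5 thick, open on top and at its nose (-x end), side walls 28 high over the back half and sloping down to nothing at the nose, back wall 45 high; orange upright handle over the back wall. Origin: centre of the underside; z along the handle. Starts standing by itself on its pad, nose roughly towards the robot.
- scoop_grip (a point): A good place to grip: on the axis of the orange handle, 172 mm above the bowl's underside and 26 mm behind (scoop +x) the scoop's origin. The handle is 18 x 18 mm, square to the bowl, from 40 to 200 mm above the underside, with a thin black cap to 208 mm; fingers go either side along the scoop's y.
- scoop_nose (a point): Middle of the nose edge, at the underside: 35 mm ahead (scoop -x) of the scoop's origin.
- scoop_bowl (a point): Middle of the space in the bowl, 12 mm above the scoop's origin.
- pad: Black rubber pad 150 x 130 x 4 mm, fixed; the scoop's place. Origin: centre of its underside.
- canister: Fixed clear canister with blue rim, outside 160 (x) x 72 (y) x 112 mm high, inside 154 x 66 mm. Origin: centre of its underside; -x end roughly towards the robot. 4 mm plates partly close the top: the mouth is 66 mm wide and runs from x = -47 to +56 mm, so a 30 mm deep hood covers the low (-x) end. Scoop forces over 50 N count as ramming.
- canister_low (a point): Middle of the foot of the canister's low (-x) inner wall, where floor and wall meet: (-77, 0, 8) mm in the canister's frame. The white floor slopes at 0.14 rad: 8 mm above the underside here, rising to 30 mm at the +x wall, so the balls roll to this end and pack there, two abreast.
- magazine: Fixed ball magazine: a clear tube of 58 mm inner diameter on a dark foot, its floor 10 mm above the table, under a yellow funnel that widens from 58 mm at 86 mm height to 142 mm inner diameter at its rim, 136 mm above the table. Origin: on the axis, at the underside.
- funnel_rim (a point): Centre of the funnel's mouth, at rim height (136 mm above the magazine's underside).
- tube_mid (a point): On the axis of the magazine's tube, 44 mm above the magazine's underside; balls in the tube lie within 40 mm of it.
- ball1: A blue plastic ball, 26 mm diameter, 13 g, rolls freely, starts in the canister. Origin: its centre.
- ball2: A blue plastic ball, 26 mm diameter, 13 g, rolls freely, starts in the canister. Origin: its centre.
- ball3: A blue plastic ball, 26 mm diameter, 13 g, rolls freely, starts in the canister. Origin: its centre.
- ball4: A blue plastic ball, 26 mm diameter, 13 g, rolls freely, starts in the canister. Origin: its centre.
- ball5: A blue plastic ball, 26 mm diameter, 13 g, rolls freely, starts in the canister. Origin: its centre.
- bottle: White bottle, 60 mm diameter, 150 mm tall, bystander. Origin: centre of its underside.
- reel: Component reel lying flat, 176 mm diameter, 17 mm high, bystander. Origin: centre of its underside.
- tray: Clear tray 200 x 130 x 25 mm, bystander. Origin: centre of its underside.
- driver: Screwdriver with a red handle, about 200 mm long, lying on the table, bystander. Origin: under its middle.
- cup: Green cup, 70 mm diameter, 80 mm tall, bystander. Origin: centre of its underside.

How it is judged:
By the outcome, as a careful person would: the job done as asked, in the order asked, and still so for the second after the job is handed in, with the robot touching nothing.
It also fails if it takes over 72 s, if anything falls off the work surface, if the arm or the gripper's body presses on something with over 40 N, if the wrist force passes 120 N, or if a joint passes its speed limit or range.

## Working session

There is one attempt and no reset: what is moved stays moved. The work goes in short steps, Python scripts to look and compute and a shell command to move; the robot and the scene stay as the last step left them, time stands still between calls to the robot, and variables do not carry over. Pictures are saved under pics/ and viewed, at most 10 in all, crops included, and the job is handed in when it is done.

```bash
ls; mkdir -p pics
python3 - <<'E'
from workcell import env
import cv2
s=env.state(); print(s)
for n in("scene","top"):
    cv2.imwrite(f"pics/{n}0.png",cv2.resize(env.grab_frame(n)[:,:,::-1],(800,600),interpolation=cv2.INTER_CUBIC)); m=env.camera_model(n); print(n,m)
E
```

```text
pics
{'time_s': 0.0, 'qpos': array([-7.19065681e+01,  1.83498712e+01,  8.97072028e+01,  5.86399966e-05,
        7.20424888e+01, -1.14699412e+00]), 'qvel': array([ 0.10539484, -0.05515231,  0.0283216 ,  0.06851255, -0.03313771,
        0.1043311 ]), 'effort': array([-2.28193123e-03, -4.12461233e+01, -2.31975853e+01,  7.24830525e-02,
        4.57292609e-02, -1.45474301e-04]), 'ee_pos': array([ 189.31457154, -542.40353962,  213.13261636]), 'ee_rot': array([-1.79900458e+02, -2.04873703e-03,  1.92404061e+01]), 'force': array([-0.04051143,  0.2878792 , -0.50308557]), 'torque': array([-0.04062004,  0.0095297 ,  0.01659119]), 'gripper_force': 0.0, 'gripper_width': 91.26903132498799}
scene {'fx': 360.1329209750001, 'fy': 360.1329209750001, 'cx': 254.38123288186094, 'cy': 190.55797811112734, 'camera_from_world': array([[-8.56103060e-01,  5.16706082e-01, -1.01181332e-02,
         4.72479856e+02],
       [-3.92067854e-01, -6.36592087e-01,  6.64103390e-01,
         1.15248547e+02],
       [ 3.36705137e-01,  5.72507939e-01,  7.47572278e-01,
        -1.54722857e+03],
       [ 0.00000000e+00,  0.00000000e+00,  0.00000000e+00,
         1.00000000e+00]])}
top {'fx': 355.6432835554032, 'fy': 355.6432835554032, 'cx': 254.710927266023, 'cy': 188.72542696360657, 'camera_from_world': array([[-7.02326404e-04, -9.99999628e-01, -5.01024066e-04,
        -9.26424777e+00],
       [ 9.91947748e-01, -7.60123829e-04,  1.26645516e-01,
        -5.32336774e+02],
       [-1.26645850e-01, -4.08043204e-04,  9.91947913e-01,
        -1.05904114e+03],
       [ 0.00000000e+00,  0.00000000e+00,  0.00000000e+00,
         1.00000000e+00]])}
```

View pics/scene0.png

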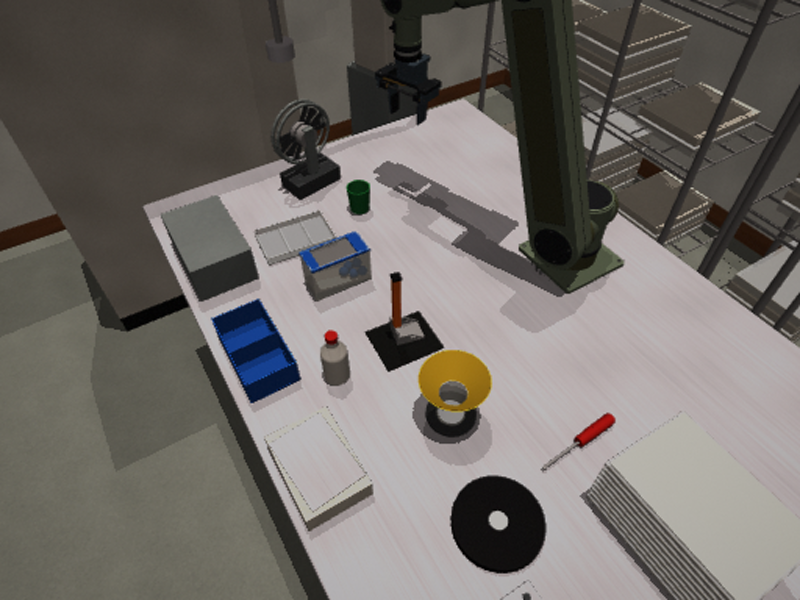

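View pics/top0.png

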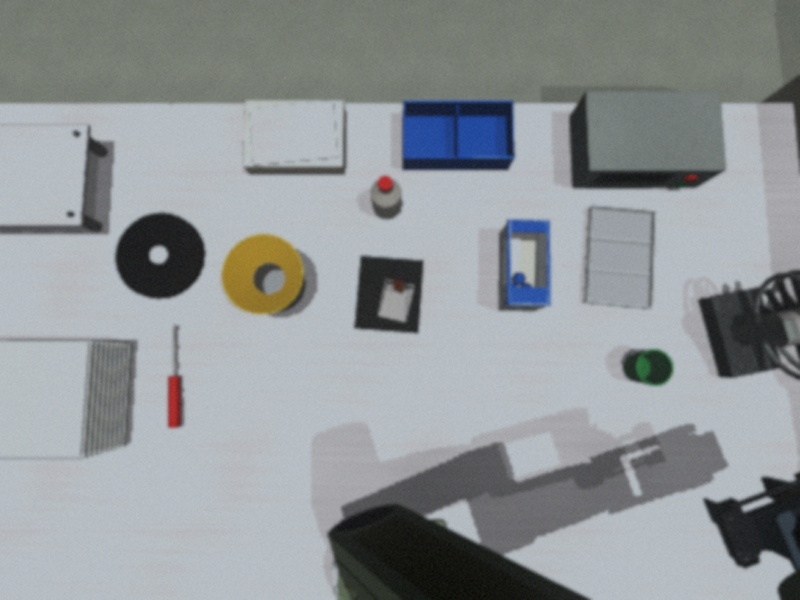

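The scene view shows the scoop on its pad at (400,320), the canister at (337,265) and the funnel at (455,380). In the top view the pad is at (390,294), the canister at (529,263) and the funnel at (263,274). I'll enlarge the top view.

Run:
```python
from workcell import env
import cv2
im=env.grab_frame("top")[:,:,::-1]
a=im[130:230,215:365]
cv2.imwrite("pics/topA.png",cv2.resize(a,(795,530),interpolation=cv2.INTER_CUBIC))
im=env.grab_frame("scene")[:,:,::-1]
cv2.imwrite("pics/scA.png",cv2.resize(im[140:290,180:325],(580,600),interpolation=cv2.INTER_CUBIC))
```

```text
(no output)
```

View pics/topA.png

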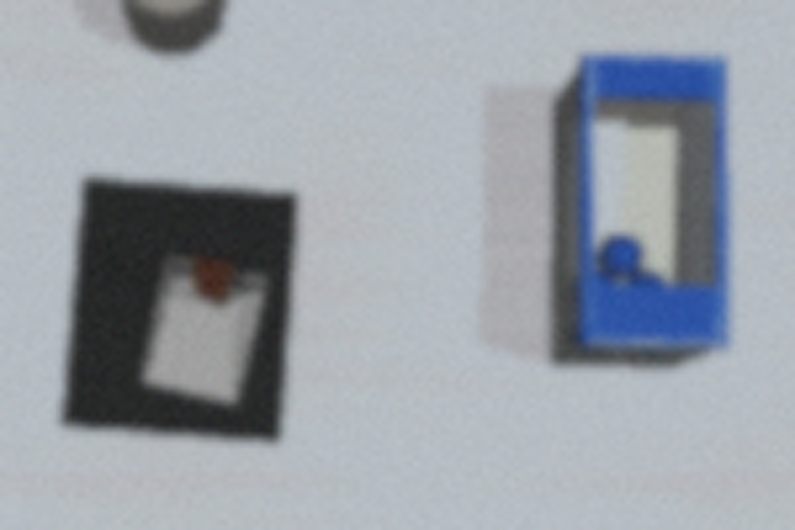

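View pics/scA.png

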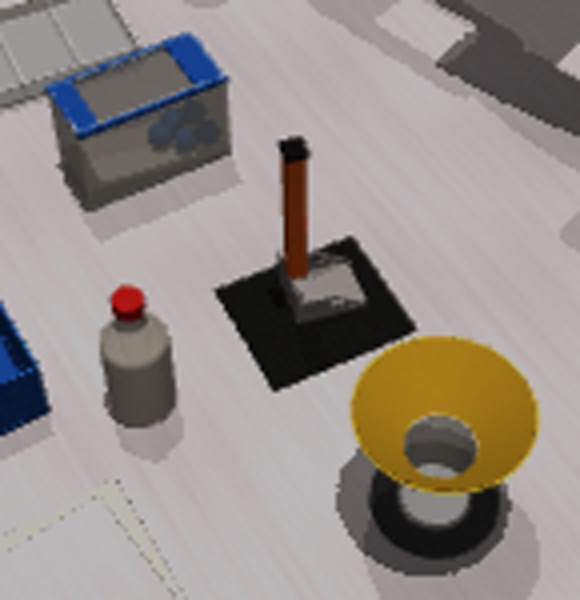

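The crops show the canister rim, corners (582,57), (725,57), (727,343), (581,345). The pad corners are (86,180), (297,194), (280,438), (64,422). The scoop's nose edge runs (142,383)-(238,404) and its handle is at (213,278). In the scene crop the cap is at (293,148).

```bash
cat > h.py <<'E'
import numpy as np
from workcell import env
def ray(n,u,v):
    m=env.camera_model(n);T=np.array(m["camera_from_world"]);R=T[:3,:3];c=-R.T@T[:3,3]
    d=R.T@np.array([(u-m["cx"])/m["fx"],-(v-m["cy"])/m["fy"],-1]);return c,d
def at(n,u,v,z):
    c,d=ray(n,u,v);return c+d*(z-c[2])/d[2]
def proj(n,p):
    m=env.camera_model(n);T=np.array(m["camera_from_world"]);q=T[:3,:3]@p+T[:3,3]
    return np.array([m["cx"]+m["fx"]*q[0]/-q[2],m["cy"]-m["fy"]*q[1]/-q[2]])
E
python3 - <<'E'
from h import *
np.set_printoptions(precision=1,suppress=True)
A=lambda x,y,z:at("top",215+x/5.3-.4,130+y/5.3-.4,z)
S=lambda x,y,z:at("scene",180+x/4-.4,140+y/4-.4,z)
def rep(n,P):
    P=np.array(P);print(n,P[:,:2].tolist().__repr__()[:0],P[:,:2],"c",P.mean(0)[:2])
    for i in range(len(P)): 
        d=P[(i+1)%len(P)]-P[i];print("  side",np.hypot(*d[:2]),np.degrees(np.arctan2(d[1],d[0])))
print("cam",ray("top",0,0)[0],ray("scene",0,0)[0])
rep("can",[A(*p,112) for p in[(582,57),(725,57),(727,343),(581,345)]])
rep("can_sc",[S(*p,112) for p in[(48,90),(186,35),(229,80),(80,136)]])
rep("pad",[A(*p,4) for p in[(86,180),(297,194),(280,438),(64,422)]])
rep("pad_sc",[S(*p,4) for p in[(217,292),(351,238),(415,326),(277,390)]])
rep("nose",[A(142,383,6),A(238,404,6)])
rep("bowlback",[A(163,255,46),A(268,272,46)])
print("handle top z200?",A(213,278,200),S(293,148,212), S(297,275,44))
T=lambda x,y,z:at("top",x/1.5625-.2,y/1.5625-.2,z)
print("funnel",[T(*p,136) for p in[(222,274),(304,274),(263,235),(263,314)]],T(263,274,136))
F=[S(*p,136) for p in[(351,412),(538,412),(445,337),(445,490)]];print(F)
E
```

```text
cam [ 393.9  -10.1 1117.9] [ 970.6  715.  1084.9]
can  [[ 663.7 -212. ]
 [ 663.6 -290.3]
 [ 506.1 -285.8]
 [ 505.1 -207.4]] c [ 584.6 -248.9]
  side 78.27561320867692 -90.04794353315702
  side 157.5814618758619 178.37830773145564
  side 78.40714388056503 90.745895183644
  side 158.67078968677134 -1.655680478534621
can_sc  [[ 664.1 -285.3]
 [ 511.9 -285.1]
 [ 507.1 -204.8]
 [ 664.5 -212. ]] c [ 586.9 -246.8]
  side 152.225089203978 179.93443134679387
  side 80.43911287777775 93.39931021296356
  side 157.5049552803794 -2.6141722388641107
  side 73.28879294922896 -90.27086300449783
pad  [[617.   66.4]
 [608.4 -60.4]
 [461.9 -49.4]
 [471.4  78.3]] c [539.7   8.7]
  side 127.09503041908813 -93.9051742955277
  side 146.90447707054574 175.71489067930253
  side 128.05607760098147 85.72149094749635
  side 146.0796325823727 -4.663152440699764
pad_sc  [[608.5 -57.6]
 [463.6 -47.6]
 [470.5  74.4]
 [616.6  68.8]] c [539.8   9.5]
  side 145.2222491458551 176.0435663084977
  side 122.14116524035097 86.74874497594546
  side 146.21958062038047 -2.1881308894757043
  side 126.64523777445775 -93.69605263782161
nose  [[494.4  32.2]
 [481.9 -24.6]] c [488.1   3.8]
  side 58.152366633945995 -102.40957441194537
  side 58.152366633945995 77.59042558805463
bowlback  [[564.7  18.9]
 [554.7 -41.5]] c [559.7 -11.3]
  side 61.20449507599523 -99.3457480105082
  side 61.20449507599523 80.65425198949181
handle top z200? [528.7  -9.9 200. ] [549.5  -9.8 212. ] [549.   -7.7  44. ]
funnel [array([557.8, 305.9, 136. ]), array([557.7, 159.1, 136. ]), array([629.1, 234.7, 136. ]), array([485.8, 230.3, 136. ])] [557.7 232.5 136. ]
[array([621.1, 195.7, 136. ]), array([496.9, 271.8, 136. ]), array([517.1, 174.6, 136. ]), array([598.3, 290.7, 136. ])]
```

```bash
cat > d.py <<'E'
# usage: d.py x y z yaw -> remaining shift in tool units (after spinning) and spin units
import sys
from h import *
s=env.state();p=s["ee_pos"];y=s["ee_rot"][2]
X,Y,Z,W=map(float,sys.argv[1:5]);a=np.radians(W);d=np.array([X,Y,Z])-p
w=(y-W+180)%360-180
print("t%.1f"%s["time_s"],"pos",p.round(1),"rot",s["ee_rot"].round(1),"F",s["force"].round(1),"w%.1f g%.1f"%(s["gripper_width"],s["gripper_force"]))
print("slide",np.round([(d[0]*np.cos(a)+d[1]*np.sin(a))/30,(d[0]*np.sin(a)-d[1]*np.cos(a))/30,-d[2]/30],2),"spin",round(w/8,2))
E
python3 -m jog '{"jaw":[70,70,70,70],"slide":[[0,0,-0.2],[0,0,-0.2],[0,0,-0.2],[0,0,-0.2]],"spin":[0.96,0.96,0.96,0.96]}' 10
python3 -m jog '{"jaw":[60,60,60,60,60,60,60,60,60,60],"slide":[[0.41,-0.99,0],[0.41,-0.99,0],[0.41,-0.99,0],[0.41,-0.99,0],[0.41,-0.99,0],[0.41,-0.99,0],[0.41,-0.99,0],[0.41,-0.99,0],[0.41,-0.99,0],[0.41,-0.99,0]],"spin":[0,0,0,0,0,0,0,0,0,0]}'
python3 d.py 549 -9 240 -11.5
```

```text
time_s: 0.6
ee_pos: [189.4, -542.7, 237.9]
ee_rot: [-180.0, 0.0, -11.8]
force: [0.0, -0.1, -1.3]
gripper_width: 69.8
gripper_force: 0.0
time_s: 1.6
ee_pos: [369.6, -275.1, 237.9]
ee_rot: [-180.0, 0.0, -11.5]
force: [-0.5, -1.0, -0.6]
gripper_width: 60.1
gripper_force: 0.0
t1.6 pos [ 369.6 -275.1  237.9] rot [-180.     0.   -11.5] F [-0.5 -1.  -0.6] w60.1 g0.0
slide [ 4.09 -9.88 -0.07] spin 0.0
```

```bash
python3 -m jog '{"jaw":[60,60,60,60,60,60,60,60,60,60],"slide":[[0.41,-0.99,0],[0.41,-0.99,0],[0.41,-0.99,0],[0.41,-0.99,0],[0.41,-0.99,0],[0.41,-0.99,0],[0.41,-0.99,0],[0.41,-0.99,0],[0.41,-0.99,0],[0.41,-0.99,0]],"spin":[0,0,0,0,0,0,0,0,0,0]}' | head -2
python3 d.py 549 -9 157 -11.5
python3 - <<'E'
from h import *
import cv2
T=np.array(env.camera_model("wrist")["camera_from_world"]);print((-T[:3,:3].T@T[:3,3]).round(0),T[:3,:3].round(2))
a=env.grab_frame("wrist")[:,:,::-1];b=env.grab_frame("scene")[140:290,180:325,::-1]
cv2.imwrite("pics/w1.png",np.hstack([cv2.resize(a,(400,300)),cv2.resize(b,(300,300))]))
print(proj("wrist",np.array([549,-9,212.])),proj("wrist",np.array([488,3.8,6])))
E
```

```text
time_s: 2.6
ee_pos: [549.3, -8.5, 237.8]
t2.6 pos [549.3  -8.5 237.8] rot [180.    0.  -11.5] F [ 0.1 -0.6  0.6] w59.9 g0.0
slide [-0.01  0.02  2.69] spin 0.0
[625. -25. 407.] [[-0.2  -0.98 -0.  ]
 [ 0.94 -0.19 -0.28]
 [ 0.27 -0.06  0.96]]
[257.67700236 222.65060108] [256.43706496 209.02820872]
```

View pics/w1.png

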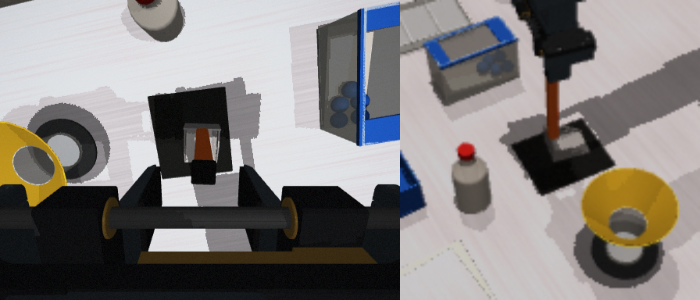

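The wrist view has the cap at (203,168) of 400, where I predicted it, between the open fingers. Descend and grip.

```bash
python3 -m jog '{"jaw":[60,60,60,60,60,60,60,60,60,60],"slide":[[0.02,0,0.4],[0.02,0,0.4],[0.02,0,0.4],[0,0,0.4],[0,0,0.4],[0,0,0.4],[0,0,0.29],[0,0,0],[0,0,0],[0,0,0]],"spin":[0,0,0,0,0,0,0,0,0,0]}' | tail -4
python3 -m jog '{"jaw":[30,25,22,20,18,16,14,14,14,14],"slide":[[0,0,0],[0,0,0],[0,0,0],[0,0,0],[0,0,0],[0,0,0],[0,0,0],[0,0,0],[0,0,0],[0,0,0]],"spin":[0,0,0,0,0,0,0,0,0,0]}' 12
python3 d.py 549 -9 157 -11.5
```

```text
ee_rot: [-180.0, -0.1, -11.5]
force: [-0.1, -0.2, 0.1]
gripper_width: 60.2
gripper_force: 0.0
time_s: 4.7
ee_pos: [550.5, -10.1, 157.1]
ee_rot: [180.0, 0.0, -11.5]
force: [0.6, -0.1, -1.2]
gripper_width: 17.7
gripper_force: 12.0
t4.7 pos [550.5 -10.1 157.1] rot [180.    0.  -11.5] F [ 0.6 -0.1 -1.2] w17.7 g12.0
slide [-0.06 -0.02  0.  ] spin 0.0
```

```bash
python3 -m jog '{"jaw":[14,14,14,14,14,14,14,14],"slide":[[-0.13,0,-0.04],[-0.13,0,-0.03],[-0.13,0,-0.03],[-0.13,0,-0.03],[-0.13,0,-0.03],[-0.13,0,-0.03],[-0.13,0,-0.02],[-0.13,0,-0.02]],"spin":[0,0,0,0,0,0,0,0]}' 
python3 -m jog '{"jaw":[14,14,14,14,14,14,14,14,14],"slide":[[0,0,-0.2],[0,0,-0.5],[0,0,-0.9],[0,0,-0.9],[0,0,-0.9],[0,0,-0.9],[0,0,-0.7],[0,0,0],[0,0,0]],"spin":[0,0,0,0,0,0,0,0,0]}' 40
python3 d.py 549 -9 157 -11.5
python3 - <<'E'
from h import *
import cv2
b=env.grab_frame("scene");c=env.grab_frame("top")
x,y=proj("scene",np.array([520,-10,210])).astype(int);u,v=proj("top",np.array([520,-10,200])).astype(int);print(x,y,u,v)
cv2.imwrite("pics/s2.png",np.hstack([cv2.resize(q[b_-50:b_+50,a-33:a+33,::-1],(396,600),interpolation=cv2.INTER_CUBIC) for q,a,b_ in((b,x,y),(c,u,v))]))
E
```

```text
time_s: 5.5
ee_pos: [519.6, -3.8, 164.2]
ee_rot: [180.0, -0.0, -11.5]
force: [0.3, -0.1, -2.0]
gripper_width: 18.1
gripper_force: 12.0
time_s: 6.4
ee_pos: [519.8, -3.9, 313.9]
ee_rot: [180.0, -0.0, -11.5]
force: [0.3, -0.0, -2.0]
gripper_width: 17.9
gripper_force: 40.0
t6.4 pos [519.8  -3.9 313.9] rot [180.   -0.  -11.5] F [ 0.3 -0.  -2. ] w17.9 g40.0
slide [ 0.99 -0.03  5.23] spin 0.0
260 173 254 185
```

View pics/s2.png

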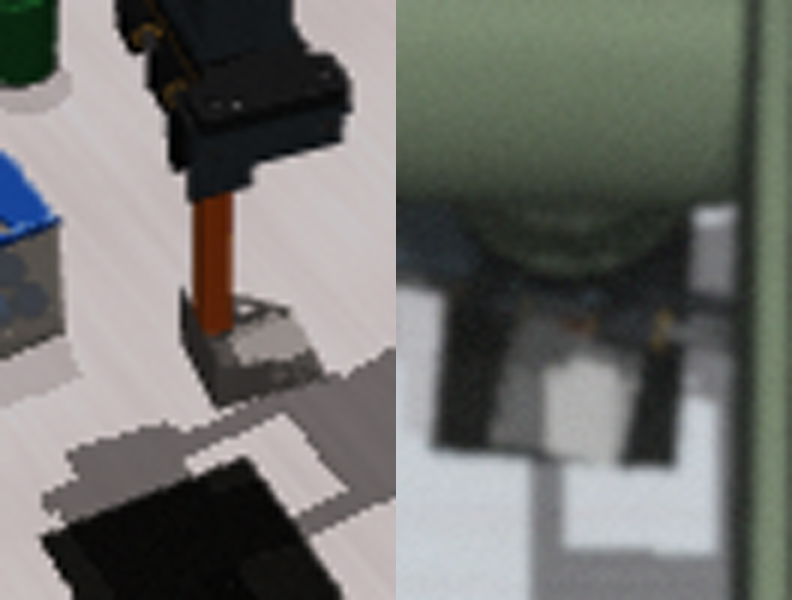

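The scoop is lifted clear. In the left half the handle runs (213,200) to (215,330) and the nose corner is at (322,378). I'll compare that with predicted tilts.

```bash
cat >> h.py <<'E'
def scoop(tcp,yaw,th,lx,ly,lz,dz=0):
    """world point of scoop-local point, grip held at local (26,0,172+dz) 19 above tcp, th nose-down deg"""
    a,t=np.radians(yaw),np.radians(th);x=lx-26;z=lz-172-dz
    X=x*np.cos(t)-z*np.sin(t);Z=z*np.cos(t)+x*np.sin(t)
    return np.array(tcp)+[X*np.cos(a)-ly*np.sin(a),X*np.sin(a)+ly*np.cos(a),Z+19]
E
python3 - <<'E'
from h import *
p=env.state()["ee_pos"]
for th in(0,5,8,10,12):
    q=lambda *l:((proj("scene",scoop(p,-11.5,th,*l))-[227,123])*6+3).round(0)
    print(th,"base",q(17,0,40),q(26,0,135),"nose",q(-35,29,0),q(-35,-29,0),"back",q(35,-29,45),"heel",q(35,29,0))
E
```

```text
0 base [224. 322.] [210. 203.] nose [326. 382.] [288. 314.] back [177. 290.] heel [212. 413.]
5 base [205. 327.] [205. 204.] nose [301. 394.] [264. 326.] back [159. 293.] heel [188. 418.]
8 base [194. 330.] [201. 205.] nose [286. 400.] [250. 332.] back [148. 294.] heel [173. 420.]
10 base [186. 332.] [199. 205.] nose [276. 404.] [240. 336.] back [141. 295.] heel [163. 421.]
12 base [179. 333.] [197. 205.] nose [265. 408.] [230. 340.] back [134. 295.] heel [153. 422.]
```

Tilt is still about 0°: it slid instead of pivoting. Retry with a lighter grip and more press on the pad.

```bash
python3 -m jog '{"jaw":[14,14,14,14,14,14,14,14,14],"slide":[[0.33,0,0.6],[0.33,0,0.9],[0.34,0,0.9],[0,0,0.9],[0,0,0.9],[0,0,0.6],[0,0,0.3],[0,0,0.13],[0,0,0]],"spin":[0,0,0,0,0,0,0,0,0]}' | grep -E "pos|force"
python3 -m jog '{"jaw":[14,14,14],"slide":[[0,0,0],[0,0,0.02],[0,0,0.04]],"spin":[0,0,0]}' 5 | grep -E "pos|force"
python3 -m jog '{"jaw":[14,14,14,14],"slide":[[-0.13,0,-0.02],[-0.13,0,-0.02],[-0.13,0,-0.02],[-0.13,0,-0.02]],"spin":[0,0,0,0]}'  | grep -E "pos|force"
python3 -m jog '{"jaw":[14,14,14,14],"slide":[[-0.13,0,-0.02],[-0.13,0,-0.02],[-0.13,0,-0.02],[-0.13,0,-0.02]],"spin":[0,0,0,0]}' | grep -E "pos|force"
python3 - <<'E'
from h import *
import cv2
p=env.state()["ee_pos"];b=env.grab_frame("scene")
# orange handle centroid rows, full-res
hsv=cv2.cvtColor(b,cv2.COLOR_RGB2HSV);m=((hsv[...,0]<14)&(hsv[...,1]>170)&(hsv[...,2]>60))
x,y=proj("scene",p).astype(int)
m[:y-25]=0;m[y+60:]=0;m[:,:x-30]=0;m[:,x+30:]=0
v,u=np.where(m);print(len(v),np.polyfit(v,u,1),v.min(),v.max(),u[v>v.max()-4].mean())
for th in(0,5,10,15):
    print(th,[proj("scene",scoop(p,-11.5,th,26,0,z)).round(1).tolist() for z in(150,45)])
E
```

```text
ee_pos: [549.2, -9.9, 157.3]
force: [0.7, -0.2, -2.2]
gripper_force: 40.0
ee_pos: [550.3, -10.0, 156.8]
force: [-0.6, -1.0, 8.2]
gripper_force: 5.0
ee_pos: [535.1, -6.9, 159.0]
force: [2.1, -1.1, 4.6]
gripper_force: 5.0
ee_pos: [518.8, -3.6, 160.6]
force: [2.0, -1.0, 4.4]
gripper_force: 5.0
106 [-1.62215598e-01  2.89469005e+02] 187 207 256.3
0 [[261.5, 185.2], [261.4, 204.3]]
5 [[261.0, 185.3], [258.6, 205.0]]
10 [[260.5, 185.4], [255.8, 205.5]]
15 [[260.0, 185.4], [253.0, 205.9]]
```

```bash
python3 -m jog '{"jaw":[14,14,14,14,14,14,14,14,14,14],"slide":[[0,0,0],[0,0,-0.05],[0,0,-0.4],[0,0,-0.9],[0,0,-0.9],[0,0,-0.9],[0,0,-0.9],[0,0,-0.9],[0,0,-0.3],[0,0,0]],"spin":[0,0,0,0,0,0,-0.3,-0.5,-0.45,0]}' 40 | grep -E "pos|force"
python3 d.py 605 -248.5 315 -1.5
python3 - <<'E'
from h import *
A=lambda x,y,z:at("top",215+x/5.3-.4,130+y/5.3-.4,z)
print("ball",A(620,255,31).round(1),"hood edge",A(650,285,112).round(1),"far edge",A(660,101,112).round(1))
print("inner sides z112",A(596,190,112).round(1),A(716,190,112).round(1))
E
```

```text
ee_pos: [518.8, -3.6, 319.1]
force: [1.1, -0.1, -2.3]
gripper_force: 40.0
t9.6 pos [518.8  -3.6 319.1] rot [-1.8e+02 -1.0e-01 -1.5e+00] F [ 1.1 -0.1 -2.3] w17.6 g40.0
slide [3.09 8.09 0.14] spin 0.0
ball [ 566.8 -247.4   31. ] hood edge [ 537.6 -245.5  112. ] far edge [ 639. -254.  112.]
inner sides z112 [ 589.7 -217.7  112. ] [ 589.6 -282.8  112. ]
```

```bash
python3 -m jog '{"jaw":[14,14,14,14,14,14,14,14,14,14],"slide":[[0.1,0.4,0],[0.3,0.8,0],[0.4,0.98,0],[0.4,0.98,0],[0.4,0.98,0],[0.4,0.98,0],[0.4,0.98,0],[0.4,0.98,0],[0.13,0.7,0],[0,0.3,0]],"spin":[0,0,0,0,0,0,0,0,0,0]}' | grep -E "pos|force"
python3 d.py 601.8 -249.2 315 -1.5
python3 - <<'E'
from h import *
import cv2
p=env.state()["ee_pos"];b=env.grab_frame("scene")
x,y=proj("scene",p+[0,0,-110]).astype(int);print(x,y)
cv2.imwrite("pics/s3.png",cv2.resize(b[y-50:y+50,x-65:x+65,::-1],(780,600),interpolation=cv2.INTER_CUBIC))
for th in(0,4,8,12):
    q=lambda *l:((proj("scene",scoop(p,-1.5,th,*l,-3))-[x-65,y-50])*6+3).round(0)
    print(th,"base",q(17,0,40),"nose",q(-35,29,0),q(-35,-29,0),"back",q(35,-29,45),q(35,29,45),"heel",q(35,29,0))
E
```

```text
ee_pos: [599.8, -250.5, 315.7]
force: [-1.1, 0.3, -2.2]
gripper_force: 40.0
t10.6 pos [ 599.8 -250.5  315.7] rot [-180.     0.2   -1.6] F [-1.1  0.3 -2.2] w17.7 g40.0
slide [ 0.07 -0.05  0.02] spin -0.02
207 143
0 base [411. 298.] nose [512. 345.] [472. 293.] back [364. 275.] [404. 329.] heel [411. 384.]
4 base [398. 304.] nose [495. 356.] [455. 304.] back [352. 279.] [391. 333.] heel [394. 389.]
8 base [385. 308.] nose [478. 366.] [439. 314.] back [339. 281.] [377. 336.] heel [376. 393.]
12 base [371. 312.] nose [461. 376.] [422. 323.] back [326. 283.] [364. 338.] heel [359. 396.]
```

View pics/s3.png

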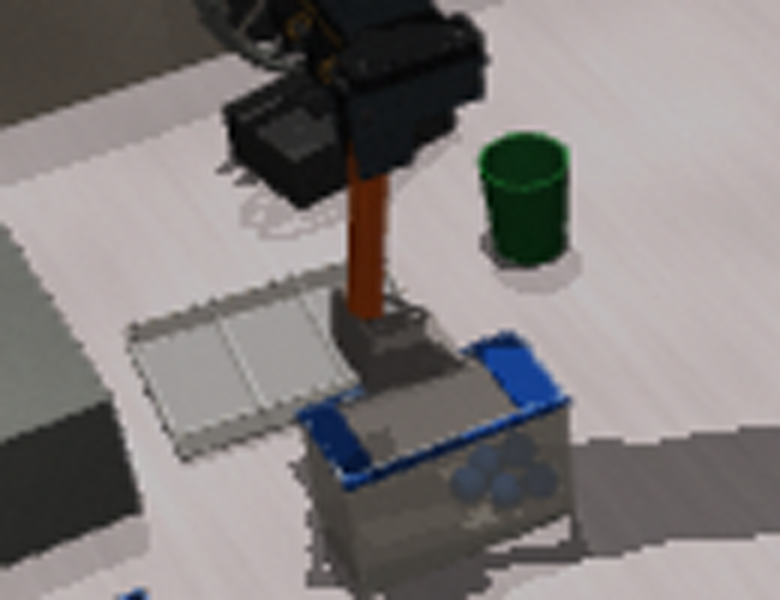

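Tilt is about 10° nose-down, handle base at (365,315), and the scoop is over the mouth. The balls sit at the low end, around (500,470). I'll check sideways centring in the wrist view, numerically.

Run:
```python
from h import *
import cv2
b=env.grab_frame("wrist");cv2.imwrite("pics/w2.png",b[:,:,::-1])
h=cv2.cvtColor(b,cv2.COLOR_RGB2HSV);m=(h[...,0]>100)&(h[...,0]<125)&(h[...,1]>150)&(h[...,2]>80)
for r in range(10,230,12):
    u=np.where(m[r])[0]
    if len(u)>4:
        s=np.split(u,np.where(np.diff(u)>1)[0]+1);s=[q for q in s if len(q)>3]
        print(r,[(int(q[0]),int(q[-1]),at("wrist",q[0]-.5,r,112)[:2].round(1).tolist(),at("wrist",q[-1]+.5,r,112)[:2].round(1).tolist()) for q in s])
```

```text
118 [(229, 283, [660.7, -219.0], [658.8, -284.6])]
130 [(244, 283, [646.1, -236.4], [644.7, -284.5])]
142 []
190 []
202 []
```

View pics/w2.png

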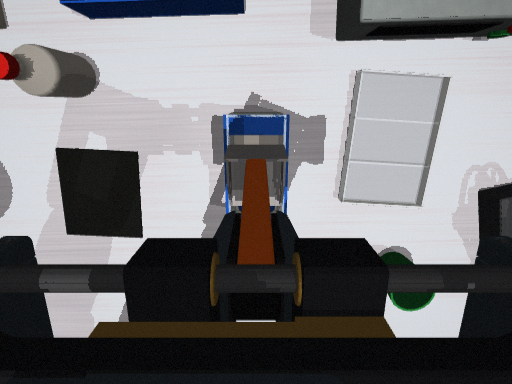

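The wrist view has the rim spanning columns 223-289 and the bowl and handle centred at about 256.5, so it is centred within 1 mm. Move back 6 mm and descend in stages.

```bash
python3 -m jog '{"jaw":[14,14,14,14,14,14,14,14],"slide":[[-0.2,0,0.2],[0,0,0.4],[0,0,0.4],[0,0,0.3],[0,0,0.2],[0,0,0.2],[0,0,0.2],[0,0,0]],"spin":[0,0,0,0,0,0,0,0]}' | grep -E "pos|force"
python3 -m jog '{"jaw":[14,14,14,14,14,14,14],"slide":[[0,0,0.2],[0,0,0.3],[0,0,0.3],[0,0,0.3],[0,0,0.2],[0,0,0.1],[0,0,0]],"spin":[0,0,0,0,0,0,0]}' | grep -E "pos|force"
python3 d.py 594 -249.8 215 -1.5
```

```text
ee_pos: [594.1, -247.9, 259.8]
force: [-0.8, -0.6, -1.7]
gripper_force: 40.0
ee_pos: [594.2, -248.0, 218.2]
force: [-0.8, 0.4, -1.9]
gripper_force: 40.0
t12.2 pos [ 594.2 -248.   218.2] rot [-180.     0.    -1.5] F [-0.8  0.4 -1.9] w17.9 g40.0
slide [-0.01  0.06  0.11] spin 0.0
```

```bash
python3 -m jog '{"jaw":[14,14,14,14,14,14,14,14],"slide":[[0.1,0.03,0.05],[0.15,0.02,0.05],[0.1,0,0.2],[0.05,0,0.2],[0.03,0,0.2],[0.03,0,0.2],[0,0,0.1],[0,0,0]],"spin":[0,0,0,0,0,0,0,0]}' | grep -E "pos|force"
python3 -m jog '{"jaw":[14,14,14],"slide":[[0,0,0.1],[0,0,0.1],[0,0,0]],"spin":[0,0,0]}' | grep -E "pos|force"
```

```text
ee_pos: [607.7, -249.8, 187.9]
force: [0.6, -0.8, -2.5]
gripper_force: 40.0
ee_pos: [607.6, -249.8, 182.0]
force: [0.3, -0.5, -2.4]
gripper_force: 40.0
```

```bash
for i in 1 2 3; do python3 -m jog '{"jaw":[14,14],"slide":[[0,0,0.06],[0,0,0]],"spin":[0,0]}' | grep -E "pos|^force"; done
```

```text
ee_pos: [608.0, -249.9, 180.7]
force: [-0.4, -0.6, -2.3]
ee_pos: [608.0, -249.9, 178.9]
force: [-0.0, 0.1, -2.7]
ee_pos: [608.0, -249.9, 177.1]
force: [0.2, -0.1, -1.8]
```

```bash
for i in 1 2 3; do python3 -m jog '{"jaw":[14,14],"slide":[[0,0,0.05],[0,0,0]],"spin":[0,0]}' | grep -E "pos|^force"; done
```

```text
ee_pos: [608.0, -249.9, 175.6]
force: [-0.2, 0.5, -1.7]
ee_pos: [608.3, -250.0, 174.5]
force: [0.1, -0.2, -1.5]
ee_pos: [608.4, -250.0, 174.5]
force: [-1.0, -0.0, 4.5]
```

```bash
python3 -m jog '{"jaw":[14,14,14,14,14],"slide":[[-0.1,0,0.01],[-0.2,0,0.028],[-0.2,0,0.028],[-0.2,0,0.028],[-0.2,0,0.028]],"spin":[0,0,0,0,0]}' | grep -E "pos|^force"
python3 -m jog '{"jaw":[14,14,14],"slide":[[-0.2,0,0.028],[-0.2,0,0.028],[-0.1,0,0.014]],"spin":[0,0,0]}' | grep -E "pos|^force"
python3 -m jog '{"jaw":[14,14,14],"slide":[[-0.1,0,0.014],[-0.1,0,0.014],[0,0,0]],"spin":[0,0,0]}' | grep -E "pos|^force"
```

```text
ee_pos: [583.0, -250.0, 171.3]
force: [0.8, 0.3, 5.9]
ee_pos: [567.6, -249.6, 169.1]
force: [2.9, 0.8, 0.2]
ee_pos: [561.6, -249.5, 168.2]
force: [3.0, -0.4, 7.4]
```

```bash
for i in 1 2; do python3 -m jog '{"jaw":[14,14,14],"slide":[[-0.1,0,0.012],[-0.1,0,0.012],[0,0,0]],"spin":[0,0,0]}' | grep -E "pos|^force"; done
python3 -m jog '{"jaw":[14,14],"slide":[[-0.1,0,0.014],[0,0,0]],"spin":[0,0]}' | grep -E "pos|^force"
```

```text
ee_pos: [557.7, -249.5, 168.2]
force: [5.1, -1.1, 7.5]
ee_pos: [552.7, -249.4, 168.7]
force: [6.6, 0.5, 10.1]
ee_pos: [550.2, -249.3, 168.8]
force: [5.7, 0.5, 13.4]
```

```bash
python3 -m jog '{"jaw":[14,14,14],"slide":[[0,0,-0.05],[-0.1,0,0],[0,0,0]],"spin":[0,0,0]}' | grep -E "pos|^force"
python3 -m jog '{"jaw":[14,14,14],"slide":[[-0.1,0,0],[-0.1,0,0.01],[0,0,0]],"spin":[0,0,0]}' | grep -E "pos|^force"
python3 - <<'E'
from h import *
import cv2
p=env.state()["ee_pos"];b=env.grab_frame("scene")
x,y=proj("scene",np.array([570,-249,80])).astype(int);print(x,y)
cv2.imwrite("pics/s4.png",cv2.resize(b[y-38:y+37,x-50:x+50,::-1],(800,600),interpolation=cv2.INTER_CUBIC))
for th in(4,8,12):
    q=lambda *l:((proj("scene",scoop(p,-1.5,th,*l,-3))-[x-50,y-38])*8+4).round(0)
    print(th,"base",q(17,0,40),"h120",q(17,0,135),"nose",q(-35,29,0),"heel",q(35,29,0))
E
```

```text
ee_pos: [546.2, -249.2, 169.1]
force: [4.9, -0.5, 9.4]
ee_pos: [540.4, -249.1, 169.4]
force: [4.5, 0.4, 11.3]
218 164
4 base [460. 321.] h120 [458. 176.] nose [576. 382.] heel [454. 424.]
8 base [444. 327.] h120 [454. 179.] nose [555. 394.] heel [433. 430.]
12 base [428. 332.] h120 [449. 181.] nose [534. 406.] heel [413. 435.]
```

View pics/s4.png

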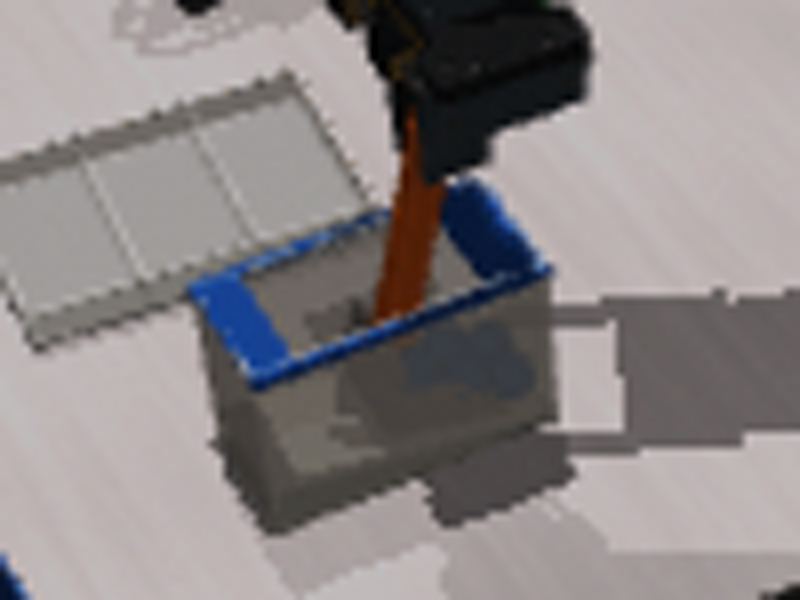

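The view shows the handle leaning far forward, (430,190) to (400,310), a tilt of about 20°. The scoop pivoted in the grip while digging; balls are at (470,350) over its front. I'll flatten it with a light grip, then dig on with a strong one.

```bash
cat > tilt.py <<'E'
from h import *
import cv2
from scipy.optimize import minimize_scalar
s=env.state();p=s["ee_pos"];yaw=s["ee_rot"][2];b=env.grab_frame("scene")
h=cv2.cvtColor(b,cv2.COLOR_RGB2HSV);m=((h[...,0]<14)&(h[...,1]>170)&(h[...,2]>60))
x,y=proj("scene",p).astype(int);m[:y-15]=0;m[y+50:]=0;m[:,:x-35]=0;m[:,x+35:]=0
v,u=np.where(m);k=np.polyfit(v,u,1)
def sl(t):
    a,c=[proj("scene",scoop(p,yaw,t,17,0,z)) for z in(140,60)];return (c[0]-a[0])/(c[1]-a[1])
th=minimize_scalar(lambda t:(sl(t)-k[0])**2,bounds=(-35,35),method="bounded").x
o=scoop(p,yaw,th,0,0,0,-4);print("tilt %.1f n%d"%(th,len(v)),"tcp",p.round(1),"O can-x %.1f z %.1f"%(o[0]-585,o[2]),"F",s["force"].round(1))
E
python3 tilt.py
python3 -m jog '{"jaw":[14,14,14,14,14],"slide":[[0,0,0],[0.15,0,0.02],[0.15,0,0.02],[0.15,0,0.02],[0.15,0,0.02]],"spin":[0,0,0,0,0]}' 8| grep -E "pos|^force"
python3 tilt.py
python3 -m jog '{"jaw":[14,14,14,14],"slide":[[0.15,0,0.02],[0.15,0,0.02],[0.15,0,0.02],[0.15,0,0.02]],"spin":[0,0,0,0]}' | grep -E "pos|^force"
python3 tilt.py
```

```text
tilt 12.0 n101 tcp [ 540.4 -249.1  169.3] O can-x -35.0 z 18.6 F [ 5.8 -0.4 11.8]
ee_pos: [554.6, -249.4, 164.6]
force: [0.1, -1.9, 5.4]
tilt 8.2 n84 tcp [ 554.6 -249.4  164.6] O can-x -32.2 z 13.6 F [ 0.1 -1.9  5.4]
ee_pos: [570.8, -249.7, 162.1]
force: [-4.6, -0.7, 9.5]
tilt 5.0 n70 tcp [ 570.8 -249.7  162.1] O can-x -25.3 z 11.4 F [-4.6 -0.7  9.5]
```

```bash
cat > tilt.py <<'E'
from h import *
import cv2
from scipy.optimize import least_squares
s=env.state();p=s["ee_pos"];yaw=s["ee_rot"][2];b=env.grab_frame("scene")
h=cv2.cvtColor(b,cv2.COLOR_RGB2HSV);m=((h[...,0]<14)&(h[...,1]>170)&(h[...,2]>60))
x,y=proj("scene",p).astype(int);m[:y-15]=0;m[y+50:]=0;m[:,:x-35]=0;m[:,x+35:]=0
v,u=np.where(m)
rows=[r for r in np.unique(v) if (v==r).sum()>=5];c=[(u[v==r].min()+u[v==r].max())/2 for r in rows]
a=np.radians(yaw)
def res(q):
    P=np.array([proj("scene",scoop(p+np.array([np.cos(a),np.sin(a),0])*q[1],yaw,q[0],26,0,z)) for z in np.linspace(160,30,14)])
    return np.interp(rows,P[:,1],P[:,0])-c
f=least_squares(res,[5,0],loss="soft_l1")
o=scoop(p+np.array([np.cos(a),np.sin(a),0])*f.x[1],yaw,f.x[0],0,0,0,-4)
print("tilt %.1f slip %.1f rms %.2f rows %d"%(*f.x,np.std(f.fun),len(rows)),list(zip(rows,c))[::4],"tcp",p.round(1),"O",o.round(1),"can-x %.1f"%(o[0]-585),"F",s["force"].round(1))
E
python3 tilt.py
```

```text
tilt 6.1 slip 3.4 rms 0.33 rows 11 [(np.int64(154), np.float64(215.0)), (np.int64(158), np.float64(214.5)), (np.int64(162), np.float64(214.0))] tcp [ 571.6 -249.8  162. ] O [ 567.  -249.6   11.1] can-x -18.0 F [-3.1 -1.8 11.1]
```

```bash
python3 -m jog '{"jaw":[14,14,14,14,14,14],"slide":[[0,0,-0.05],[0,0,-0.05],[-0.1,0,0.01],[-0.15,0,0.02],[-0.15,0,0.02],[-0.15,0,0.02]],"spin":[0,0,0,0,0,0]}' 60| grep -E "pos|^force"
python3 tilt.py
python3 -m jog '{"jaw":[14,14,14,14],"slide":[[-0.15,0,0.02],[-0.15,0,0.02],[-0.15,0,0.02],[0,0,0]],"spin":[0,0,0,0]}' | grep -E "pos|^force"
python3 tilt.py
```

```text
ee_pos: [558.6, -248.6, 161.6]
force: [7.9, -0.1, -4.5]
tilt 9.5 slip 5.0 rms 0.17 rows 12 [(np.int64(153), np.float64(217.0)), (np.int64(157), np.float64(216.5)), (np.int64(161), np.float64(216.0))] tcp [ 558.6 -248.6  161.6] O [ 565.6 -248.8   10.6] can-x -19.4 F [ 7.9 -0.1 -4.5]
ee_pos: [546.8, -248.3, 162.7]
force: [8.5, 2.2, 5.3]
tilt 12.9 slip 6.4 rms 0.16 rows 14 [(np.int64(151), np.float64(219.0)), (np.int64(155), np.float64(218.0)), (np.int64(159), np.float64(217.5)), (np.int64(163), np.float64(217.0))] tcp [ 546.8 -248.3  162.7] O [ 565.4 -248.8   12.2] can-x -19.6 F [8.5 2.2 5.3]
```

```bash
python3 -m jog '{"jaw":[14,14,14,14,14,14],"slide":[[0,0,0],[0.15,0,0.02],[0.15,0,0.03],[0.15,0,0.03],[0.15,0,0.03],[0.15,0,0.03]],"spin":[0,0,0,0,0,0]}' 4| grep -E "pos|^force"
python3 tilt.py
python3 -m jog '{"jaw":[14,14,14,14],"slide":[[0.15,0,0.02],[0.15,0,0.02],[0.15,0,0.02],[0.1,0,0.01]],"spin":[0,0,0,0]}' | grep -E "pos|^force"
python3 tilt.py
```

```text
ee_pos: [563.6, -248.8, 155.3]
force: [-2.5, 1.2, 4.4]
tilt 10.5 slip 4.4 rms 0.16 rows 10 [(np.int64(154), np.float64(216.0)), (np.int64(158), np.float64(215.5)), (np.int64(162), np.float64(215.0))] tcp [ 563.6 -248.8  155.3] O [ 572.9 -249.     4.4] can-x -12.1 F [-2.5  1.2  4.4]
ee_pos: [581.5, -249.2, 153.5]
force: [-2.0, -0.3, 4.6]
tilt 2.4 slip 4.4 rms 0.27 rows 8 [(np.int64(157), np.float64(213.0)), (np.int64(161), np.float64(213.0))] tcp [ 581.5 -249.2  153.5] O [ 567.1 -248.8    3.5] can-x -17.9 F [-2.  -0.3  4.6]
```

```bash
python3 -m jog '{"jaw":[14,14,14,14],"slide":[[0.15,0,0],[0.15,0,0],[0.15,0,0],[0.15,0,0]],"spin":[0,0,0,0]}' | grep -E "pos|^force"
python3 tilt.py
python3 -m jog '{"jaw":[14,14,14,14],"slide":[[0.15,0,0],[0.15,0,0],[0.15,0,0.01],[0.15,0,0.01]],"spin":[0,0,0,0]}' | grep -E "pos|^force"
python3 tilt.py
```

```text
ee_pos: [599.6, -249.7, 153.2]
force: [-1.1, 0.7, 1.4]
tilt -6.8 slip 5.7 rms 0.24 rows 6 [(np.int64(158), np.float64(210.0)), (np.int64(163), np.float64(211.0))] tcp [ 599.6 -249.7  153.2] O [ 559.7 -248.6    8.5] can-x -25.3 F [-1.1  0.7  1.4]
ee_pos: [617.4, -250.1, 152.6]
force: [-0.6, -0.2, -0.1]
tilt -7.9 slip -1.2 rms 0.16 rows 5 [(np.int64(160), np.float64(208.0)), (np.int64(166), np.float64(210.0))] tcp [ 617.4 -250.1  152.6] O [ 567.4 -248.8    8.7] can-x -17.6 F [-0.6 -0.2 -0.1]
```

Tilt is now about 8-10° nose-up. Grip hard and lift gently.

```bash
python3 -m jog '{"jaw":[14,14,14,14,14,14,14],"slide":[[0,0,0],[0,0,0],[0,0,-0.05],[0,0,-0.1],[0,0,-0.15],[0,0,-0.1],[0,0,-0.05]],"spin":[0,0,0,0,0,0,0]}' 60| grep -E "pos|^force"
python3 tilt.py
python3 -m jog '{"jaw":[14,14,14,14,14,14,14],"slide":[[0.03,0,-0.05],[0.06,0,-0.1],[0.1,0,-0.1],[0.1,0,-0.1],[0.06,0,-0.1],[0.03,0,-0.05],[0,0,0]],"spin":[0,0,0,0,0,0,0]}' | grep -E "pos|^force"
python3 tilt.py
```

```text
ee_pos: [616.9, -250.2, 167.1]
force: [0.9, -0.1, -1.9]
tilt -9.2 slip -0.7 rms 0.25 rows 8 [(np.int64(157), np.float64(208.0)), (np.int64(163), np.float64(210.0))] tcp [ 616.9 -250.2  167.1] O [ 563.6 -248.9   24.4] can-x -21.4 F [ 0.9 -0.1 -1.9]
ee_pos: [628.8, -250.5, 181.8]
force: [-0.0, -1.5, -2.5]
tilt -9.5 slip -0.0 rms 0.21 rows 9 [(np.int64(154), np.float64(204.0)), (np.int64(160), np.float64(206.0)), (np.int64(165), np.float64(208.0))] tcp [ 628.8 -250.5  181.8] O [ 575.6 -249.1   39.3] can-x -9.4 F [-0.  -1.5 -2.5]
```

```bash
python3 -m jog '{"jaw":[14,14,14,14,14,14,14,14,14,14],"slide":[[0.04,0,-0.03],[0.08,0,-0.06],[0.1,0,-0.1],[0.06,0,-0.1],[0.03,0,-0.15],[0,0,-0.2],[0,0,-0.25],[0,0,-0.25],[0,0,-0.25],[0,0,-0.25]],"spin":[0,0,0,0,0,0,0,0,0,0]}' | grep -E "pos|^force"
python3 -m jog '{"jaw":[14,14,14,14,14,14,14,14,14,14],"slide":[[0,0,-0.25],[0,0,-0.3],[0,0,-0.35],[0,0,-0.4],[0,0,-0.4],[0,0,-0.4],[0,0,-0.35],[0,0,-0.25],[0,0,-0.1],[0,0,0]],"spin":[0,0,0,0,0,0,0,0,0,0]}' | grep -E "pos|^force"
python3 tilt.py
python3 - <<'E'
from h import *
import cv2
p=env.state()["ee_pos"];b=env.grab_frame("scene");w=env.grab_frame("wrist");t=env.grab_frame("top")
x,y=proj("scene",p+[0,0,-130]).astype(int)
A=cv2.resize(b[y-50:y+60,x-55:x+55,::-1],(400,400),interpolation=cv2.INTER_CUBIC)
B=cv2.resize(w[80:240,176:336,::-1],(400,400),interpolation=cv2.INTER_CUBIC)
cv2.imwrite("pics/s5.png",np.hstack([A,B]));print(x,y)
E
```

```text
ee_pos: [637.9, -250.7, 231.6]
force: [0.4, -0.0, -2.7]
ee_pos: [637.9, -250.7, 315.1]
force: [-0.5, 0.5, -2.5]
tilt -9.2 slip -0.4 rms 0.23 rows 16 [(np.int64(126), np.float64(197.0)), (np.int64(130), np.float64(198.0)), (np.int64(134), np.float64(200.0)), (np.int64(138), np.float64(201.5))] tcp [ 637.9 -250.7  315.1] O [ 585.1 -249.4  172.3] can-x 0.1 F [-0.5  0.5 -2.5]
199 150
```

View pics/s5.png

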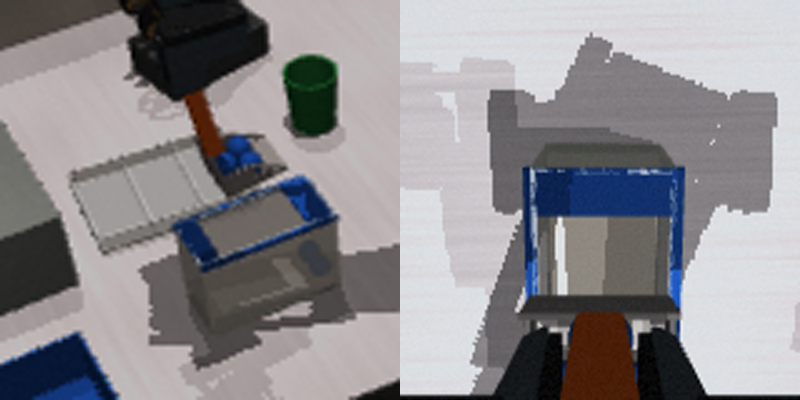

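Both views agree: three balls are in the bowl at (240,150) and two stay in the canister at (315,255). Carry it to the funnel.

```bash
python3 d.py 609.5 231.4 300 -1.5
python3 -m jog '{"jaw":[14,14,14,14,14,14,14,14,14,14],"slide":[[-0.03,-0.15,0],[-0.06,-0.3,0],[-0.08,-0.45,0],[-0.08,-0.6,0],[-0.08,-0.7,0],[-0.08,-0.8,0],[-0.08,-0.8,0],[-0.08,-0.8,0],[-0.08,-0.8,0],[-0.08,-0.8,0]],"spin":[0,0,0,0,0,0,0,0,0,0]}' 60 | grep -E "pos|^force"
python3 -m jog '{"jaw":[14,14,14,14,14,14,14,14,14,14],"slide":[[-0.08,-0.8,0],[-0.08,-0.8,0],[-0.08,-0.8,0],[-0.08,-0.8,0],[-0.08,-0.8,0],[-0.08,-0.8,0],[-0.08,-0.8,0],[-0.08,-0.8,0],[-0.06,-0.8,0],[-0.03,-0.7,0]],"spin":[0,0,0,0,0,0,0,0,0,0]}' | grep -E "pos|^force"
python3 d.py 609.5 231.4 300 -1.5
```

```text
t24.9 pos [ 637.6 -250.6  313.9] rot [-1.8e+02  1.0e-01 -1.5e+00] F [-0.1  0.  -2.8] w17.8 g60.0
slide [ -1.36 -16.04   0.46] spin 0.0
ee_pos: [620.1, -61.4, 315.0]
force: [-0.3, -0.1, -2.2]
ee_pos: [603.6, 176.1, 315.1]
force: [0.5, 0.3, -1.2]
t26.9 pos [603.6 176.1 315.1] rot [-180.    -0.    -1.4] F [ 0.5  0.3 -1.2] w17.9 g60.0
slide [ 0.15 -1.85  0.5 ] spin 0.02
```

```bash
python3 -m jog '{"jaw":[14,14,14,14,14,14,14,14],"slide":[[0,-0.55,0],[0.03,-0.45,0],[0.04,-0.35,0],[0.04,-0.25,0],[0.03,-0.15,0],[0,-0.08,0],[0,0,0],[0,0,0]],"spin":[0,0,0,0,0,0,0,0]}' | grep -E "pos|^force"
cat > balls.py <<'E'
from h import *
import cv2
b=env.grab_frame("scene");h=cv2.cvtColor(b,cv2.COLOR_RGB2HSV)
m=((h[...,0]>100)&(h[...,0]<125)&(h[...,1]>130)&(h[...,2]>50)).astype(np.uint8)
n,_,st,c=cv2.connectedComponentsWithStats(m)
print([(st[i,4].item(),c[i].round(0).tolist()) for i in range(1,n) if st[i,4]>12])
p=env.state()["ee_pos"];print("bowl px",proj("scene",p+[-50,0,-115]).round(0),"rim px",proj("scene",np.array([558,232.8,136])).round(0))
E
python3 balls.py; python3 tilt.py
```

```text
ee_pos: [610.7, 227.5, 314.7]
force: [0.2, -0.5, -2.3]
[(237, [215.0, 161.0]), (2036, [164.0, 224.0]), (116, [290.0, 229.0])]
bowl px [290. 230.] rim px [291. 242.]
tilt -10.5 slip 2.0 rms 0.36 rows 13 [(np.int64(219), np.float64(279.5)), (np.int64(223), np.float64(281.0)), (np.int64(227), np.float64(282.0)), (np.int64(231), np.float64(282.0))] tcp [610.7 227.5 314.7] O [556.4 228.9 173.3] can-x -28.6 F [-0.4 -0.3 -2.3]
```

```bash
python3 -m jog '{"jaw":[14,14,14,14,14,14,14,14,14],"slide":[[0,-0.05,0.1],[0,-0.05,0.2],[0,-0.03,0.3],[0,0,0.3],[0,0,0.3],[0,0,0.3],[0,0,0.2],[0,0,0.1],[0,0,0]],"spin":[0,0,0,0,0,0,0,0,0]}' | grep -E "pos|^force"
python3 -m jog '{"jaw":[14,14,14,14],"slide":[[0,0,0.1],[0,0,0.15],[0,0,0.1],[0,0,0]],"spin":[0,0,0,0]}' | grep -E "pos|^force"
python3 balls.py
```

```text
ee_pos: [610.6, 231.9, 260.2]
force: [-0.5, -0.2, -3.2]
ee_pos: [610.4, 231.8, 249.5]
force: [0.0, 0.5, -2.4]
[(238, [215.0, 161.0]), (2018, [163.0, 224.0]), (102, [290.0, 243.0])]
bowl px [290. 243.] rim px [291. 242.]
```

```bash
python3 -m jog '{"jaw":[14,14,14,14,14],"slide":[[0,0,0],[-0.1,0,0.03],[-0.2,0,0.03],[-0.2,0,0.03],[-0.2,0,0]],"spin":[0,0,0,0,0]}' 8| grep -E "pos|^force"
python3 tilt.py
python3 -m jog '{"jaw":[14,14,14,14],"slide":[[-0.2,0,0],[-0.2,0,0],[-0.2,0,0],[-0.2,0,0]],"spin":[0,0,0,0]}' | grep -E "pos|^force"
python3 tilt.py;python3 balls.py
```

```text
ee_pos: [588.9, 232.5, 247.3]
force: [-0.2, -0.7, -2.3]
tilt -9.8 slip 0.2 rms 0.29 rows 11 [(np.int64(231), np.float64(287.0)), (np.int64(235), np.float64(287.0)), (np.int64(239), np.float64(288.0))] tcp [588.9 232.5 247.3] O [534.8 233.8 105.3] can-x -50.2 F [-0.2 -0.7 -2.3]
ee_pos: [568.8, 233.1, 251.3]
force: [5.4, -2.7, 9.7]
tilt -4.1 slip 2.2 rms 0.13 rows 12 [(np.int64(228), np.float64(290.0)), (np.int64(232), np.float64(290.0)), (np.int64(236), np.float64(290.0))] tcp [568.8 233.1 251.3] O [533.2 234.  104.5] can-x -51.8 F [ 5.4 -2.7  9.7]
[(237, [215.0, 161.0]), (2013, [163.0, 224.0]), (82, [297.0, 240.0])]
bowl px [301. 237.] rim px [291. 242.]
```

```bash
python3 -m jog '{"jaw":[14,14,14,14],"slide":[[-0.2,0,0],[-0.2,0,0],[-0.2,0,0],[-0.2,0,0]],"spin":[0,0,0,0]}' | grep -E "pos|^force"
python3 tilt.py;python3 balls.py
python3 -m jog '{"jaw":[14,14,14,14],"slide":[[-0.2,0,0],[-0.2,0,0],[-0.2,0,0],[-0.2,0,0]],"spin":[0,0,0,0]}' | grep -E "pos|^force"
python3 tilt.py;python3 balls.py
```

```text
ee_pos: [544.7, 233.7, 251.6]
force: [4.2, -1.6, 10.1]
tilt -0.7 slip 13.8 rms 0.33 rows 16 [(np.int64(219), np.float64(293.0)), (np.int64(226), np.float64(293.0)), (np.int64(230), np.float64(292.5)), (np.int64(234), np.float64(291.5))] tcp [544.7 233.7 251.6] O [530.5 234.1 102.9] can-x -54.5 F [ 4.2 -1.6 10.1]
[(238, [215.0, 161.0]), (2012, [163.0, 224.0]), (68, [299.0, 239.0])]
bowl px [308. 233.] rim px [291. 242.]
ee_pos: [519.2, 234.2, 250.3]
force: [1.9, -1.4, 4.6]
tilt 11.5 slip 15.3 rms 0.38 rows 27 [(np.int64(210), np.float64(300.5)), (np.int64(214), np.float64(299.5)), (np.int64(218), np.float64(299.0)), (np.int64(222), np.float64(297.5)), (np.int64(226), np.float64(295.5)), (np.int64(230), np.float64(294.5)), (np.int64(234), np.float64(293.0))] tcp [519.2 234.2 250.3] O [542.5 233.6  99.5] can-x -42.5 F [ 1.9 -1.4  4.6]
[(238, [215.0, 161.0]), (2010, [163.0, 224.0]), (117, [303.0, 235.0])]
bowl px [314. 230.] rim px [291. 242.]
```

```bash
python3 -m jog '{"jaw":[14,14,14,14,14,14,14],"slide":[[0,0,0],[0,0,0],[0.1,0,-0.02],[0.2,0,-0.03],[0.25,0,-0.03],[0.2,0,-0.03],[0,0,0]],"spin":[0,0,0,0,0,0,0]}' 40| grep -E "pos|^force"
python3 tilt.py;python3 balls.py
```

```text
ee_pos: [541.4, 233.8, 250.1]
force: [1.1, -0.2, -2.2]
tilt 11.1 slip 16.2 rms 0.31 rows 26 [(np.int64(214), np.float64(293.5)), (np.int64(218), np.float64(293.0)), (np.int64(222), np.float64(292.0)), (np.int64(226), np.float64(290.5)), (np.int64(230), np.float64(289.5)), (np.int64(234), np.float64(288.0)), (np.int64(238), np.float64(287.0))] tcp [541.4 233.8 250.1] O [564.3 233.2  99.2] can-x -20.7 F [ 1.1 -0.2 -2.2]
[(238, [215.0, 161.0]), (2011, [163.0, 224.0]), (112, [300.0, 238.0])]
bowl px [308. 233.] rim px [291. 242.]
```

```bash
python3 -m jog '{"jaw":[14,14,14,14],"slide":[[0.1,0,0],[0.1,0,0],[0,0,0],[0,0,0]],"spin":[0,0,0,0]}' 40| grep -E "pos|^force"
python3 balls.py;python3 - <<'E'
from h import *
print([proj("scene",np.array(q)).round(0).tolist() for q in((558,232.8,44),(558,232.8,86),(530,233,125),(520,233,136))])
import cv2
b=env.grab_frame("scene");h=cv2.cvtColor(b,cv2.COLOR_RGB2HSV)
s=""
for r in range(226,276,2):
    s+="%d "%r+"".join("B" if 95<h[r,c,0]<128 and h[r,c,1]>110 and h[r,c,2]>40 else "Y" if 15<=h[r,c,0]<32 and h[r,c,1]>150 else "O" if h[r,c,0]<15 and h[r,c,1]>150 else "#" if h[r,c,2]<60 else "." for c in range(262,322))+"\n"
print(s)
E
```

```text
ee_pos: [546.3, 233.6, 250.8]
force: [0.1, 0.2, -2.9]
[(239, [215.0, 161.0]), (2010, [163.0, 224.0]), (90, [299.0, 239.0])]
bowl px [307. 234.] rim px [291. 242.]
[[289.0, 258.0], [290.0, 251.0], [298.0, 240.0], [301.0, 237.0]]
226 #############....YYYYYYYOOOOOOOOYYYYYYYY..#####.............
228 #########.....YYYYYYYYYOOOOOOOOYYYYYYYYYYYY.................
230 ####.......YYYYYYYYYYYOOOOOOOOOYYYYYYYYYYYYYY...............
232 .........YYYYYYY.YYYYYOOOOOOOOYYYY...YYYYYYYYYY.............
234 ........YYYYYYY.##...OOOOOOOOO.YYBBBBBB.YYYYYYYYY...........
236 .......YYYYYYYY#####OOOOOOOOO#..BBBBBBBBYYYYYYYYYY..........
238 ......YYYYYYYY.#####OOOOOOOO....BBBBBBB.YYYYYYYYYYY.........
240 ......YYYYYYY.#######.OOOO..####BBBBBBBBBBB#YYYYYYYY........
242 ......YYYYYYY.######################BBBBBBBB.YYYYYYY........
244 ......YYYYYYYYY.######################BBBBB#YYYYYYYY........
246 ......YYYYYYYYYY.#######################BB#YYYYYYYYY........
248 .......YYYYYYYYYYY#.#####################YYYYYYYYYYY........
250 .......YYYYYYYYYYYY..###############..YYYYYYYYYYYYYY........
252 .........YYYYYYYYYY....#######........YYYYYYYYYYYY..........
254 ..........YYYYYYYYYY....#............YYYYYYYYYYYY...........
256 ............YYYYYYYYY.............#.YYYYYYYYYYY.............
258 ............##YYYYYYYYY...........YYYYYYYYYYY...............
260 ...........######YYYYYYYYYYYYYYYYYYYYYYYYYY.................
262 ...........#######.....YYYYYYYYYYYYYYYY###..................
264 ..........########..................#######.................
266 ..........########.................########.................
268 ...........########................########.................
270 ............#########............#########..................
272 .............############################...................
274 ..............##########################....................
```

```bash
cat > asc.py <<'E'
from h import *
import cv2
b=env.grab_frame("scene");h=cv2.cvtColor(b,cv2.COLOR_RGB2HSV)
for r in range(222,276,2):
    print(r,"".join("B" if 95<h[r,c,0]<128 and h[r,c,1]>110 and h[r,c,2]>40 else "b" if 95<h[r,c,0]<128 and h[r,c,1]>60 else "Y" if 15<=h[r,c,0]<32 and h[r,c,1]>150 else "O" if h[r,c,0]<15 and h[r,c,1]>150 else "#" if h[r,c,2]<60 else "." for c in range(262,322)))
E
python3 -m jog '{"jaw":[14,14,14,14,14,14],"slide":[[0.1,0,-0.1],[0.1,0,-0.1],[0.1,0,-0.1],[0,0,-0.05],[0,0,0],[0,0,0]],"spin":[0,0,0,0,0,0]}' 40| grep -E "pos|^force"
python3 asc.py; python3 tilt.py
```

```text
ee_pos: [555.1, 233.4, 261.2]
force: [0.2, -0.5, -2.9]
222 ######################.OOOOOOOO###......##########..........
224 ##################....OOOOOOOOYYY.......#bb###..............
226 #############....YYYYOOOOOOOOYYYYYYYYYYY.#..................
228 #########.....YYYYYYOOOOOOOOOYYYYYYYYYYYYYY.................
230 ####.......YYYYYYYYYOOOOOOOOYYYYYYYYYYYYYYYYY...............
232 ..........YYYY.YYYYOOOOOOOOYYYYYYYYYYYYYYYYYYYY.............
234 ........YYYYY####.OOOOOOOOO#.YYYYYYYYYYYYYYYYYYYY...........
236 .......YYYYY.####.OOOOOOOO#....YYYYYYYYYYYYYYYYYYY..........
238 ......YYYYYY######OOOOOOO.......YYYYYYYYYYYYYYYYYYY.........
240 ......YYYYY#########OOO##########.YYYYYYYYYYYYYYYYYY........
242 ......YYYYYY######################.YYYYYYYYYYYYYYYYY........
244 ......YYYYYYY.######################.YYYYYYYYYYYYYYY........
246 ......YYYYYYYY.#######################YYYYYYYYYYYYYY........
248 .......YYYYYYYYY.#..################.YYYYYYYYYYYYYYY........
250 .......YYYYYYYYYY...############......YYYYYYYYYYYYYY........
252 .........YYYYYYYYYY..######...........YYYYYYYYYYYYY.........
254 .
[... 375 characters left out ...]
.........
266 ..........########.................########.................
268 ...........########................########.................
270 ............#########............#########..................
272 .............############################...................
274 ..............##########################....................
tilt 11.3 slip 16.2 rms 0.34 rows 26 [(np.int64(213), np.float64(290.0)), (np.int64(217), np.float64(289.5)), (np.int64(221), np.float64(288.0)), (np.int64(225), np.float64(287.0)), (np.int64(229), np.float64(286.0)), (np.int64(233), np.float64(284.5)), (np.int64(237), np.float64(283.5))] tcp [555.  233.3 261.1] O [578.7 232.7 110.3] can-x -6.3 F [-0.4 -0.1 -1.8]
```

```bash
python3 -m jog '{"jaw":[14,14,14,14,14,14,14],"slide":[[0,0,-0.2],[0,0,-0.4],[0,0,-0.6],[0,0,-0.6],[0,0,-0.5],[0,0,-0.2],[0,0,0]],"spin":[0,0,0,0,0,0,0]}' 40| grep -E "pos|^force|time"
python3 asc.py|tail -20; python3 balls.py
```

```text
time_s: 33.9
ee_pos: [555.7, 233.6, 337.8]
force: [0.4, 0.8, -2.8]
236 .......YYYYYYYYYYY....##########.YYYYYYYYYYYYYYYYY..........
238 ......YYYYYYYYYYYYYY...#####YYYYYYYYYYYYYYYYYYYYYYY.........
240 ......YYYYYYYYYYYYYYY.YYYYYYYYYYYYYYYYYYYYYYYYYYYYYY........
242 ......YYYYYYYYYYYYYYYYYYYYYYYYYYYYYYYYYYYYYYYYYYYYYY........
244 ......YYYYYYYYYYYYYYYYY.........YYYYYYYYYYYYYYYYYYYY........
246 ......YYYYYYYYYYYYYY...............YYYYYYYYYYYYYYYYY........
248 .......YYYYYYYYYYYY..................YYYYYYYYYYYYYYY........
250 .......YYYYYYYYYYYY...................YYYYYYYYYYYYYY........
252 .........YYYYYYYYYY...................YYYYYYYYYYYYY.........
254 ..........YYYYYYYYYY.....bBBBB.......YYYYYYYYYYYY...........
256 ............YYYYYYYYY...BBBBBBBb....YYYYYYYYYYYY............
258 ............##YYYYYYYYY..BBBBBBb..YYYYYYYYYYY...............
260 ...........######YYYYYYYYYYYYYYYYYYYYYYYYYY.................
262 ...........#######.....YYYYYYYYYYYYYYYY####.................
264 ..........########..................#######.................
266 ..........########.................########.................
268 ...........########................########.................
270 ............#########............#########..................
272 .............############################...................
274 ..............##########################....................
[(238, [215.0, 161.0]), (2015, [163.0, 224.0]), (27, [289.0, 256.0])]
bowl px [307. 219.] rim px [291. 242.]
```

```bash
python3 d.py 521 10.4 200 -4.2
python3 -m jog '{"jaw":[14,14,14,14,14,14,14,14,14,14],"slide":[[-0.1,0.4,0],[-0.1,0.8,0],[-0.1,0.9,0],[-0.1,0.9,0],[-0.05,0.9,0],[0,0.9,0.3],[0,0.9,0.6],[0,0.8,0.7],[0,0.5,0.7],[0,0.2,0.7]],"spin":[0,0,0.1,0.1,0.14,0,0,0,0,0]}' 40| grep -E "pos|^force|time"
python3 d.py 521 10.4 200 -4.2
python3 tilt.py
python3 - <<'E'
from h import *
import cv2
for n,P in(("top",(558,232.8,40)),("top",(540,-249,40))):
    b=env.grab_frame(n);h=cv2.cvtColor(b,cv2.COLOR_RGB2HSV);u,v=proj(n,np.array(P)).astype(int);print(n,u,v)
    for r in range(v-16,v+16,1):
        print(r,"".join("B" if 95<h[r,c,0]<128 and h[r,c,1]>110 else "b" if 95<h[r,c,0]<128 and h[r,c,1]>60 else "Y" if 15<=h[r,c,0]<32 and h[r,c,1]>150 else "#" if h[r,c,2]<60 else "." for c in range(u-25,u+25)))
E
```

```text
t34.0 pos [555.  233.3 335.8] rot [180.    0.   -1.5] F [ 0.7  0.1 -3.2] w17.6 g40.0
slide [-0.59  7.49  4.53] spin 0.34
time_s: 35.0
ee_pos: [529.0, 15.8, 245.0]
force: [-0.4, -0.2, -2.5]
t35.0 pos [529.   15.8 245. ] rot [ 1.799e+02  1.000e-01 -4.300e+00] F [-0.4 -0.2 -2.5] w17.7 g40.0
slide [-0.25  0.2   1.5 ] spin -0.01
tilt 11.3 slip 16.7 rms 0.30 rows 25 [(np.int64(168), np.float64(257.0)), (np.int64(172), np.float64(257.0)), (np.int64(176), np.float64(256.5)), (np.int64(180), np.float64(255.5)), (np.int64(184), np.float64(254.0)), (np.int64(188), np.float64(253.5)), (np.int64(192), np.float64(253.0))] tcp [529.   15.8 245. ] O [553.   14.   94.1] can-x -32.0 F [-0.4 -0.2 -2.5]
top 175 180
164 YYYYYYYYYYYYYYYYYYYYYYYYYYYYYYYYYYYYYYYYYY........
165 YYYYYYYYYYYYYYYYYYYYYYYYYYYYYYYYYYYYYYYYYY........
166 YYYYYYYYYYYYYYYYYYYYYYYYYYYYYYYYYYYYYYYYYY........
167 YYYYYYYYYYYYYYYYYYYYYYYYYYYYYYYYYYYYYYYYYYY.......
168 YYYYYYYYYYYYYYYYY..........YYYYYYYYYYYYYYYY.......
169 YYYYYYYYYYYYYYYY............YYYYYYYYYYYYYYY.......
170 YYYYYYYYYYYYYYY..............YYYYYYYYYYYYYY.......
171 YYYYYY
[... 2436 characters left out ...]
.......BBBBBBBBBBBBBBBBBBBBBBBBBBBBb....
189 .................BBBBBBBBBBBBBBBBBBBBBBBBBBBBb....
190 ................bBBBBBBBBBBBBBBBBBBBBBBBBBBBBb....
191 ................bBBBBBBBBBBBBBBBBBBBBBBBBBBBBb....
192 ................bBBBBBBBBBBBBBBBBBBBBBBBBBBBBb....
193 ................bBBBBBBBBBBBBBBBBBBBBBBBBBBBBb....
194 ................bBBBBBBBBBBbbbbbbBBBBBBBBBBbbb....
195 .................bbbbbbbbbbbbbbbbbbbbbbbbbbbb.....
196 ..................................................
197 ..................................................
198 ..................................................
199 ..................................................
200 ..................................................
```

Three balls are in the tube: two low ones overlapping one another and one on top. Now set the scoop on its pad.

```bash
python3 -m jog '{"jaw":[14,14,14,14,14,14,14,14,14],"slide":[[-0.1,0.06,0.5],[-0.05,0,0.5],[0,0,0.5],[0,0,0.5],[0,0,0.4],[0,0,0.3],[0,0,0.2],[0,0,0.1],[0,0,0]],"spin":[0,0,0,0,0,0,0,0,0]}' | grep -E "pos|^force|time"
python3 d.py 521 10.4 150 -4.2; python3 tilt.py; python3 balls.py
```

```text
time_s: 36.05
ee_pos: [525.8, 16.7, 156.3]
force: [-0.8, 0.0, -2.5]
t36.0 pos [525.8  16.7 156.3] rot [180.    0.   -4.2] F [-0.8  0.  -2.5] w18.0 g40.0
slide [-0.14  0.22  0.21] spin 0.0
tilt 10.4 slip 17.4 rms 0.31 rows 21 [(np.int64(188), np.float64(258.0)), (np.int64(192), np.float64(257.5)), (np.int64(196), np.float64(256.5)), (np.int64(200), np.float64(255.5)), (np.int64(204), np.float64(255.0)), (np.int64(208), np.float64(255.0))] tcp [525.8  16.7 156.3] O [547.8  15.1   5.3] can-x -37.2 F [-0.8  0.  -2.5]
[(239, [215.0, 161.0]), (2008, [163.0, 224.0]), (31, [289.0, 256.0])]
bowl px [274. 205.] rim px [291. 242.]
```

```bash
python3 -m jog '{"jaw":[14,14,14,14,14],"slide":[[-0.14,0.1,0.05],[0,0.1,0.08],[0,0.02,0.08],[0,0,0.08],[0,0,0]],"spin":[0,0,0,0,0]}' | grep -E "pos|^force"
for i in 1 2 3; do python3 -m jog '{"jaw":[14,14],"slide":[[0,0,0.08],[0,0,0]],"spin":[0,0]}' | grep -E "pos|^force"; done
```

```text
ee_pos: [520.8, 10.4, 147.1]
force: [-0.2, 0.7, -2.8]
ee_pos: [520.9, 10.5, 144.9]
force: [-0.2, 0.5, -1.6]
ee_pos: [520.8, 10.5, 142.5]
force: [0.6, 0.9, -3.0]
ee_pos: [520.8, 10.4, 140.1]
force: [-0.7, -0.1, -2.3]
```

```bash
for i in 1 2 3 4; do python3 -m jog '{"jaw":[14,14],"slide":[[0,0,0.06],[0,0,0]],"spin":[0,0]}' | grep -E "pos|^force"; done
```

```text
ee_pos: [520.9, 10.4, 138.3]
force: [0.5, -0.2, -1.7]
ee_pos: [520.9, 10.4, 136.6]
force: [-1.3, 0.2, -2.7]
ee_pos: [520.9, 10.4, 134.8]
force: [-0.0, 0.6, -2.4]
ee_pos: [520.9, 10.4, 132.9]
force: [0.1, 0.0, -2.0]
```

```bash
for i in 1 2 3 4 5 6; do python3 -m jog '{"jaw":[14,14],"slide":[[0,0,0.06],[0,0,0]],"spin":[0,0]}' | grep -E "pos|^force"|tr '\n' ' '; done
```

```text
ee_pos: [521.3, 10.4, 132.1] force: [-0.4, -0.6, 3.5] ee_pos: [522.2, 10.4, 131.8] force: [-1.8, 0.3, 11.3] ee_pos: [523.7, 10.3, 131.4] force: [-1.9, -0.7, 16.7] ee_pos: [525.2, 10.2, 130.8] force: [0.0, -1.0, 21.5] ee_pos: [526.9, 10.1, 130.2] force: [0.7, -0.9, 24.6] ee_pos: [528.4, 10.0, 129.5] force: [1.6, -1.2, 29.0]
```

```bash
python3 -m jog '{"jaw":[14,14,14,14,14,14,14],"slide":[[0,0,-0.1],[0.12,0,0],[0.12,0,0.03],[0.12,0,0.03],[0.12,0,0.03],[0.12,0,0.03],[0.12,0,0.03]],"spin":[0,0,0,0,0,0,0]}' 6 | grep -E "pos|^force"
python3 tilt.py
python3 -m jog '{"jaw":[14,14,14],"slide":[[0.1,0,0],[0.05,0,0],[0,0,0]],"spin":[0,0,0]}' 5 | grep -E "pos|^force"
python3 tilt.py
```

```text
ee_pos: [544.2, 8.7, 121.8]
force: [2.1, -0.3, 5.4]
tilt -0.5 slip 20.0 rms 0.14 rows 14 [(np.int64(199), np.float64(252.0)), (np.int64(203), np.float64(252.5)), (np.int64(207), np.float64(252.5)), (np.int64(211), np.float64(252.5))] tcp [544.2   8.7 121.8] O [536.6   9.3 -26.9] can-x -48.4 F [ 2.1 -0.3  5.4]
ee_pos: [547.2, 8.5, 120.7]
force: [0.8, 0.7, 2.8]
tilt 5.1 slip 11.5 rms 0.22 rows 11 [(np.int64(203), np.float64(252.5)), (np.int64(207), np.float64(252.5)), (np.int64(211), np.float64(251.5))] tcp [547.2   8.5 120.7] O [547.8   8.5 -30. ] can-x -37.2 F [0.8 0.7 2.8]
```

```bash
python3 -m jog '{"jaw":[14,18,20,22,26,30,30,30],"slide":[[0,0,-0.03],[0,0,0],[0,0,0],[0,0,0],[0,0,0],[0,0,0],[0,0,0],[0,0,0]],"spin":[0,0,0,0,0,0,0,0]}' 3 
python3 tilt.py
cat > loc.py <<'E'
from h import *
import cv2
# scene handle: center column vs upright scoop at x; top: bright bowl on black pad
b=env.grab_frame("scene");h=cv2.cvtColor(b,cv2.COLOR_RGB2HSV);m=((h[...,0]<14)&(h[...,1]>170)&(h[...,2]>60))
for r in range(176,218,3):
    u=np.where(m[r,225:285])[0]+225
    if len(u)>3: print(r,u.min(),u.max(),end=" | ")
print([proj("scene",np.array([565.6,7.1,z])).round(1).tolist() for z in(49,100,200)])
t=env.grab_frame("top");g=cv2.cvtColor(t,cv2.COLOR_RGB2GRAY);u,v=proj("top",np.array([539.7,9,4])).astype(int)
for r in range(v-27,v+27): print(r,"".join("#" if q<50 else "." if q<130 else "o" for q in g[r,u-26:u+26]))
print(u,v)
E
python3 loc.py
```

```text
time_s: 41.15
ee_pos: [547.1, 8.5, 121.8]
ee_rot: [180.0, -0.0, -4.2]
force: [0.6, -0.0, -0.7]
gripper_width: 29.7
gripper_force: 0.0
tilt 0.2 slip 19.4 rms 0.17 rows 20 [(np.int64(194), np.float64(251.5)), (np.int64(198), np.float64(251.5)), (np.int64(202), np.float64(251.5)), (np.int64(206), np.float64(251.5)), (np.int64(210), np.float64(251.5))] tcp [547.1   8.5 121.8] O [541.1   8.9 -27.3] can-x -43.9 F [ 0.6 -0.  -0.7]
194 249 254 | 197 249 254 | 200 249 254 | 203 249 254 | 206 250 254 | 209 250 254 | 212 249 254 | [[252.0, 212.0], [251.8, 203.1], [251.4, 184.0]]
160 ....................................................
161 ....................................................
162 ....................................................
163 ....................................................
164 ....................................................
165 ....................................................
166 ....................................................
167 #...................................................
168 #..........................................#........
169 #.......
[... 1860 characters left out ...]
........
202 ....................................................
203 ....................................................
204 ....................................................
205 ....................................................
206 ....................................................
207 ....................................................
208 ....................................................
209 ....................................................
210 ....................................................
211 ....................................................
212 ....................................................
213 ....................................................
248 187
```

```bash
python3 -m jog '{"jaw":[40,50,60,60,60,60,60,60,60,60],"slide":[[0,0,-0.1],[0,0,-0.2],[0,0,-0.4],[0,0,-0.6],[0,0,-0.7],[0,0,-0.7],[0,0,-0.7],[0,0,-0.7],[0,0,-0.7],[0,0,-0.3]],"spin":[0,0,0,0,0,0,0,0,0,0]}' | grep -E "pos|^force|time"
python3 -m jog '{"jaw":[60,60,60,60,60,60,60],"slide":[[-0.5,0,-0.3],[-0.9,0,0],[-0.9,0,0],[-0.9,0,0],[-0.5,0,0],[0,0,0],[0,0,0]],"spin":[0,0,0,0,0,0,0]}' | grep -E "pos|^force|time"
python3 loc.py; python3 balls.py
```

```text
time_s: 42.3
ee_pos: [548.0, 8.5, 278.0]
force: [0.5, -0.3, 0.3]
time_s: 43.0
ee_pos: [436.8, 16.7, 284.0]
force: [0.5, -0.7, -0.4]
188 249 253 | 191 249 253 | 194 249 253 | 197 249 253 | 200 249 253 | 203 249 254 | 206 250 254 | 209 250 254 | 212 250 254 | [[252.0, 212.0], [251.8, 203.1], [251.4, 184.0]]
160 oooooooooooooooooooooooooooooooooooooooooooooooooooo
161 oooooooooooooooooooooooooooooooooooooooooooooooooooo
162 oooooooooooooooooooooooooooooooooooooooooooooooooooo
163 ooooooooooooooooooooooo......ooooooooooooooooooooooo
164 ooooooooo.....................oooooooooooooooooooooo
165 ooooooooo...#..........######......ooooooooooooooooo
166 oooooooo..####################..................oooo
167 oooooooo..##########################.#...........ooo
168 oooooooo..#####################################..ooo
169 oooooooo..#####################################..ooo
170 oooooooo..#####################################..ooo
171 oooooooo..#####################################..ooo
172 oooooooo..#####################################...oo
173 ooooooo..#########.........#################...#
[... 1701 characters left out ...]
.............
204 ....................................................
205 ....................................................
206 ....................................................
207 ....................................................
208 ....................................................
209 ....................................................
210 ....................................................
211 ....................................................
212 ....................................................
213 ....................................................
248 187
[(239, [215.0, 161.0]), (1992, [163.0, 224.0]), (31, [289.0, 256.0])]
bowl px [296. 172.] rim px [291. 242.]
```

```bash
python3 -c "
from workcell import env
print(env.job_done())"
```

```text
the job is handed in; nothing more can be done
None
```

The job is handed in after about 43 s: three blue balls in the magazine tube, the other two still in the canister, no spills seen, and the scoop let go upright within about 2 mm of the pad's centre.

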